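# Switch on the cup warmer

## Robot

A 6-joint arm with a two-finger parallel gripper is mounted at the origin on the work surface. World frame = base frame: x ahead of the robot, y to its left, z up, the work surface at z = 0. Lengths are in m, angles in rad, forces in N, time in s.
With the tool pointing down it reaches from about 0.375 to 0.9 m from the base axis. Payload 3.1 kg.
Tool frame: the origin (TCP) lies at the very end of the fingers, on their centre line; the grasp point (between the pads) lies 19 mm behind it; y points along the fingers, x is the direction in which the jaws open and shut, and the axes are right-handed (so a half turn about y gives the same grasp; the last joint's range is limited). The gripper opens to 87 mm and grips with 3 to 60 N. Pads are 19 mm wide; open, the fingers measure 117 mm over their backs; the gripper's body (75 mm by 190 mm) begins 51 mm behind the grasp point.
Start: joints at [1.01, 0.527, 1.433, -0, 1.181, -0.178], TCP at [0.233, 0.58, 0.223] pointing down, gripper open.
Joint ranges: [-3.08, 3.08], [-0.75, 2.2], [0.22, 2.44], [-1.43, 4.57], [0, 2.65], [-2.85, 2.85]. Speed limits (rad/s): [2.79, 2.79, 3.14, 3.14, 3.14, 3.14].

## Interface

Orientations are given as a unit quaternion [x, y, z, w].
In Python, from rig import robot gives the robot as it stands.
- The arm moves only by the shell command python3 -m creep 'ROWS' [FORCE]. ROWS is JSON, a list of rows, each a list of 3 entries, a list of its own where there are three numbers: the shift along the tool's x, y, z in mm, then the turn about the tool's y in rad, then the opening, from 0 (shut) to 1 (fully open). A call has 1 to 8 rows; each row shifts and turns the commanded pose from where the row before left it, along the tool's axes as they then stand; what a row does not reach is not made up. A row lasts 1/10 s, in which the tool goes at most 50 mm and 8.59 degrees, less where a joint would pass 70% of its speed; a pose out of reach is approached as far as the arm can. A call with a gripper value outside its range is refused whole. The fingers move at their own pace and stop on an object; FORCE is the grip in N (left out, the last holds). Time passes only in rows, so rows that do not move let the fingers close. It gives the time, the measured TCP pose, the force and the opening at its end, in the units of the state.
- robot.get_obs(): the state, without advancing time (a new reading comes with each control period).
- robot.camera(name): name is "side" or "top"; returns a dict with "pixels" (400x640x3 uint8, red, green, blue), "fx", "fy", "cx", "cy" (pixels), "k1" (the pictures are not rectified: a ray, as slopes to the right and down, at radius r is drawn at 1 + k1 r^2 times it, then the intrinsics apply), "position" and "rotation" of the camera in the world. Camera axes: x right, y up, looking along -z (the intrinsics and any distortion apply to the point x, -y, -z); pixel columns grow to the right and rows downward; lengths in m; the calibration is good to about 2 mm. A picture is of the moment at which its call begins. There is no depth.
- robot.hand_in(): hands the job in, once; it reports no verdict.
The state is a dict: "time": time; "q": joint angles; "joint_velocities": joint speeds; "joint_torque": joint torques, N m; "position": TCP position; "tool_rot": TCP orientation; "ft_force": force on the tool from outside, world axes, zero at the start; "moment": the same for the moment, N m; "grip_width": finger opening in m.
Only numpy, scipy, OpenCV 4.12 (cv2) and the standard library are available. Lean on these libraries where they do the work, as an engineer would, in place of code of your own. Each camera call takes 0.05 s, during which the arm holds its last target.

## Task

The café is opening: switch on the cup warmer, the low appliance with the railed deck and the two nested yellow cups on it, by flipping its bat toggle over to the other side so that it snaps and stays there. Leave the cups standing where they are, and do not flip the identical toggle of the hot plate with the milk pitcher next to it.

Things in the scene. Friction and masses are not known exactly. Their poses are not given: they have to be found in the camera images.
- warmer: Low fixed cup warmer, 240 (x) by 220 mm (y), white. Front apron 50 mm high over the 70 mm nearest the front edge, then a steel deck 60 mm high with a rod gallery (top at 88 mm) round its left, back and right. Origin: centre of underside, counter height; x to its back, y to its left seen from the front, z up. May swap sides with the hot plate; both turned up to 0.45 rad.
- warmer_switch (a joint): Warmer's toggle, rad: black bat on mid-apron, stem 50 mm long, 7 mm thick at root, 11 at tip. Pivot at (-86, 0, 52) mm in the warmer's frame, hinge along its x. 0 = off: leans 0.5 rad from vertical to +y (tip at (-86, 24, 96)); 0.5 upright; 1.0 = on: leans 0.5 rad to -y. An over-centre spring holds either end and snaps it past the middle; about 3 N at the tip starts it.
- hotplate_switch (a joint): The switch of the hot plate (same form and size as the warmer, but with a dark round plate 156 mm across and a steel milk pitcher on its deck, no gallery), rad: the same toggle with the same values. It starts off and stays off.
- cup_stack: Two yellow cups nested one in the other, loose on the warmer's deck, 72 mm across the rim (handles out to 56 mm from the axis), 84 mm high together, 0.36 kg. Origin: centre of the foot, z up.

How it is judged:
At the end, for the whole second after the job is handed in: The warmer's toggle has snapped over to on (above 0.85 rad), the hot plate's toggle is still off (below 0.15 rad), and the cups stand at rest within 20 mm of where they were, upright within 10 degrees (value of joint warmer_switch above 0.85 rad and value of joint hotplate_switch below 0.15 rad and distance of cup_stack from where it was at the start of the episode below 0.02 m and angle between cup_stack's own z axis and vertical below 0.17 rad and linear speed of cup_stack below 0.02 m/s); the robot touches nothing.
It fails at once if the hot plate's toggle is flipped (beyond 0.5 rad, its middle) (value of joint hotplate_switch above 0.5 rad).
It fails at once if the cups on the warmer are shoved more than 20 mm (distance of cup_stack from where it was at the start of the episode above 0.02 m).
It also fails if it takes over 24 s, if anything falls off the work surface, if the arm or the gripper's body presses on something with over 40 N, if the wrist force passes 120 N, or if a joint passes its speed limit or range.

## Working session

There is one attempt and no reset: what is moved stays moved. The work goes in short steps, Python scripts to look and compute and a shell command to move; the robot and the scene stay as the last step left them, time stands still between calls to the robot, and variables do not carry over. Pictures are saved under pics/ and viewed, and the job is handed in when it is done.

```bash
mkdir -p pics; ls; python3 - <<'E'
from rig import robot
import cv2
for n in("side","top"):
    c=robot.camera(n); cv2.imwrite(f"pics/{n}0.png",c["pixels"][:,:,::-1])
    print(n,{k:v for k,v in c.items() if k!="pixels"})
print(robot.get_obs())
E
```

```text
pics
side {'fx': 380.6360902172076, 'fy': 380.6360902172076, 'cx': 314.5392151396131, 'cy': 196.11570958506562, 'k1': -0.024033376193231815, 'position': array([0.3297337 , 0.30728457, 0.59421088]), 'rotation': array([-0.11042401,  0.31792494,  0.88212094, -0.3295344 ])}
top {'fx': 429.14564979452473, 'fy': 429.14564979452473, 'cx': 313.44322878565134, 'cy': 201.6172853362996, 'k1': 0.017390171484395478, 'position': array([0.46606645, 0.00638615, 0.8470534 ]), 'rotation': array([ 0.04903247, -0.0666767 , -0.69506333,  0.71416875])}
{'time': 0.1, 'q': array([ 1.01049072e+00,  5.28356761e-01,  1.43372923e+00, -8.81904612e-06,
        1.18138293e+00, -1.78533133e-01]), 'joint_velocities': array([-0.00037983, -0.00107093, -0.00471342,  0.00132332, -0.00091126,
       -0.00026073]), 'joint_torque': array([ 7.19649361e-04, -4.40986490e+01, -1.77149892e+01,  6.35924237e-02,
        5.33604529e-02, -3.51650237e-05]), 'position': array([0.23250817, 0.57946435, 0.22169387]), 'tool_rot': array([ 0.58605256,  0.39544887, -0.39666011, -0.58551118]), 'ft_force': array([ 0.54332578, -0.55147169, -0.67244347]), 'moment': array([-0.01174453,  0.01092268,  0.04368764]), 'grip_width': 0.0869811186508844}
```

View pics/side0.png

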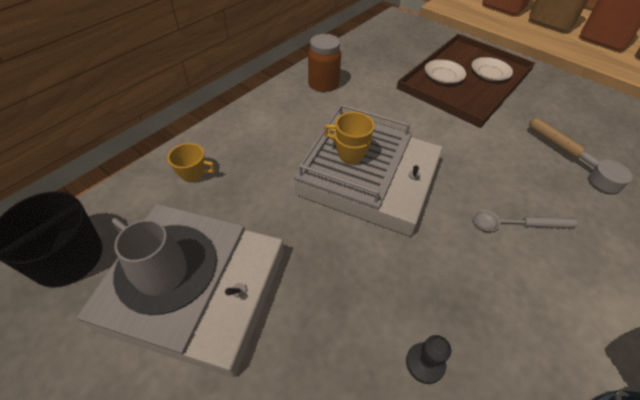

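View pics/top0.png

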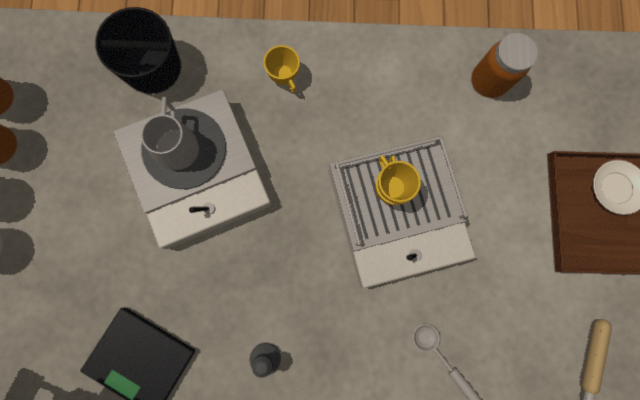

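The top view shows the warmer on the right, with its apron corners near (355,250), (366,285), (473,260) and its toggle near (413,257). The hot plate is on the left with its toggle near (202,210). In the side view the warmer's toggle is near (416,172). I'll zoom in to measure.

```bash
cat > h.py <<'E'
import numpy as np, cv2
from scipy.spatial.transform import Rotation as R
from rig import robot
def ray(c,px):
    K=np.array([[c["fx"],0,c["cx"]],[0,c["fy"],c["cy"]],[0,0,1]])
    p=cv2.undistortPoints(np.array([[px]],float),K,np.array([c["k1"],0,0,0,0]))[0,0]
    d=R.from_quat(c["rotation"]).apply([p[0],-p[1],-1]); return np.array(c["position"]),d/np.linalg.norm(d)
def plane(c,px,z):
    o,d=ray(c,px); return o+d*(z-o[2])/d[2]
def proj(c,P):
    v=R.from_quat(c["rotation"]).inv().apply(np.array(P)-c["position"])
    x,y=v[0]/-v[2],-v[1]/-v[2]; s=1+c["k1"]*(x*x+y*y)
    return np.array([c["fx"]*x*s+c["cx"],c["fy"]*y*s+c["cy"]])
def tri(c1,p1,c2,p2):
    o1,d1=ray(c1,p1);o2,d2=ray(c2,p2)
    s=np.linalg.lstsq(np.stack([d1,-d2],1),o2-o1,rcond=None)[0]
    a,b=o1+s[0]*d1,o2+s[1]*d2; return (a+b)/2,np.linalg.norm(a-b)
E
python3 - <<'E'
import cv2
a=cv2.imread("pics/top0.png")[220:300,340:490]; cv2.imwrite("pics/tz.png",cv2.resize(a,None,fx=5,fy=5,interpolation=2))
a=cv2.imread("pics/side0.png")[125:240,340:460]; cv2.imwrite("pics/sz.png",cv2.resize(a,None,fx=5,fy=5,interpolation=2))
E
```

```text
(no output)
```

View pics/tz.png

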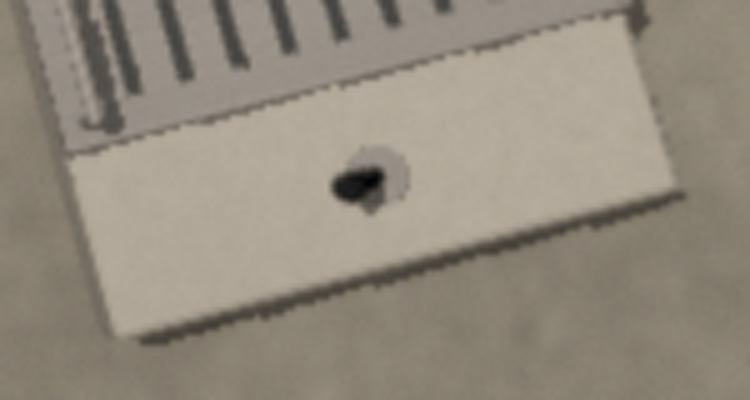

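View pics/sz.png

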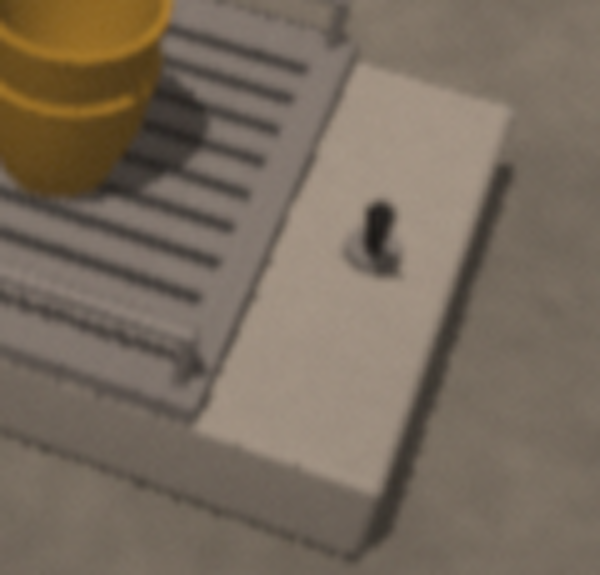

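```bash
python3 - <<'E'
from h import *
s=robot.camera("side");t=robot.camera("top")
FLt=(363,287);FRt=(475,258.6);FLs=(415.6,224);FRs=(442,146)
for z,n in((.05,0),):
  for c,a,b in((t,FLt,FRt),(s,FLs,FRs)):
    fl,fr=plane(c,a,z),plane(c,b,z); print(fl,fr,np.linalg.norm(fl-fr))
    yv=(fl-fr)/np.linalg.norm(fl-fr); yaw=np.arctan2(-yv[0],yv[1]); m=(fl+fr)/2
    x=np.array([np.cos(yaw),np.sin(yaw),0]);y=np.array([-np.sin(yaw),np.cos(yaw),0])
    o=m+.12*x; o[2]=0; print("yaw",yaw,"o",o)
    for p in((-.086,0,.052),(-.086,.024,.096),(-.086,-.024,.096)):
      P=o+p[0]*x+p[1]*y+[0,0,p[2]]; print(P,"top",proj(t,P),"side",proj(s,P))
print(tri(t,(409,257),s,(416,167)))
o=robot.get_obs(); print(R.from_quat(o["tool_rot"]).as_matrix())
E
```

```text
[ 0.44269743 -0.10640411  0.05      ] [ 0.49973555 -0.31450393  0.05      ] 0.21577506531507432
yaw 0.267520153924399 o [ 0.58694802 -0.17873315  0.        ]
[ 0.50400709 -0.20146644  0.052     ] top [414.5720468  254.56559647] side [413.03728334 175.05635927]
[ 0.49766291 -0.17832014  0.096     ] top [407.96642182 256.83239374] side [414.56303886 167.43372585]
[ 0.51035126 -0.22461275  0.096     ] top [434.19750972 250.25333562] side [421.52230696 150.9050384 ]
[ 0.43983515 -0.10539729  0.05      ] [ 0.50225386 -0.31549396  0.05      ] 0.21917278593361578
yaw 0.28878973167383437 o [ 0.58607521 -0.17627055  0.        ]
[ 0.50363654 -0.20076269  0.052     ] top [414.19616469 254.75691408] side [413.01199502 175.35028362]
[ 0.49680152 -0.17775654  0.096     ] top [407.65079696 257.32099585] side [414.81060389 167.83079978]
[ 0.51047155 -0.22376883  0.096     ] top [433.71648212 250.1710889 ] side [421.23859472 151.10834152]
(array([ 0.49675298, -0.18029005,  0.09643714]), np.float64(0.0014051223344777567))
[[ 3.72514170e-01 -6.95379302e-04 -9.28026244e-01]
 [ 9.28025623e-01 -1.09950334e-03  3.72514745e-01]
 [-1.27940699e-03 -9.99999154e-01  2.35749237e-04]]
```

Both views agree: yaw about 0.28, pivot (0.504, -0.201), tip (0.497, -0.178, 0.096). I'll close the fingers and travel at the current height to beside the toggle's +y side.

```bash
python3 -m creep '[[[-34,0,-30],0,0],[[-34,0,-30],0,0],[[-34,0,-30],0,0],[[-34,0,-30],0,0],[[-34,0,-30],0,0],[[-34,0,-30],0,0],[[-34,0,-30],0,0],[[-34,0,-30],0,0]]' 20
```

```text
time: 1.0
position: [0.3545, 0.2365, 0.2227]
tool_rot: [0.586, 0.396, -0.396, -0.586]
ft_force: [0.7, 0.4, 0.4]
grip_width: 0.0306
```

```bash
python3 -m creep '[[[-34,0,-30],0,0],[[-34,0,-30],0,0],[[-34,0,-30],0,0],[[-34,0,-30],0,0],[[-34,0,-30],0,0],[[-34,0,-30],0,0],[[-34,0,-30],0,0],[[0,0,0],-0.14,0]]'
```

```text
time: 1.8
position: [0.4639, -0.0666, 0.223]
tool_rot: [0.559, 0.436, -0.435, -0.555]
ft_force: [-0.3, 0.8, 0.0]
grip_width: 0.0006
```

```bash
python3 -m creep '[[[0,0,0],-0.14,0],[[0,0,0],-0.14,0],[[0,0,0],-0.14,0],[[0,0,0],-0.1,0],[[0,0,0],0,0],[[0,0,0],0,0]]'
cat > st.py <<'E'
from h import *
o=robot.get_obs(); M=R.from_quat(o["tool_rot"]).as_matrix(); yaw=.278
W=np.array([[np.cos(yaw),np.sin(yaw),0],[-np.sin(yaw),np.cos(yaw),0],[0,0,1]])
p=W@(o["position"]-[.504,-.201,0])
print("t",o["time"],"pos",o["position"],"w-frame rel pivot mm",p*1e3,"F",o["ft_force"],"g",o["grip_width"])
print("tool axes in warmer frame (columns)\n",(W@M).round(3))
tgt=np.array([0,.060,.2]); print("shift to", tgt, "in tool mm",(W@M).T@(tgt-p)*1e3)
E
python3 st.py
```

```text
time: 2.4
position: [0.4603, -0.0609, 0.2225]
tool_rot: [0.426, 0.564, -0.564, -0.427]
ft_force: [0.1, -0.3, 0.1]
grip_width: 0.0003
t 2.4 pos [ 0.4603318  -0.06089365  0.22250186] w-frame rel pivot mm [ -3.54180891 146.71113666 222.50186289] F [ 0.05171064 -0.31603468  0.14200743] g 0.00034523271608945916
tool axes in warmer frame (columns)
 [[ 0.002 -0.    -1.   ]
 [ 1.     0.     0.002]
 [ 0.    -1.     0.   ]]
shift to [0.   0.06 0.2 ] in tool mm [-86.70710845  22.48949069  -3.7147836 ]
```

Aligned. I'll move to 60 mm beside the pivot and descend to TCP z = 0.080.

```bash
python3 -m creep '[[[-43,0,-2],0,0],[[-43,0,-2],0,0],[[0,40,0],0,0],[[0,40,0],0,0],[[0,35,0],0,0],[[0,20,0],0,0],[[0,0,0],0,0],[[0,0,0],0,0]]'; python3 st.py; python3 - <<'E'
from h import *
for n in("side","top"): cv2.imwrite(f"pics/{n}1.png",robot.camera(n)["pixels"][:,:,::-1])
a=cv2.imread("pics/top1.png")[150:350,290:530];b=cv2.imread("pics/side1.png")[80:280,290:530]
cv2.imwrite("pics/c1.png",cv2.resize(np.vstack([a,b]),None,fx=1.5,fy=1.5))
E
```

```text
time: 3.2
position: [0.4881, -0.1427, 0.0876]
tool_rot: [-0.426, -0.564, 0.564, 0.426]
ft_force: [0.4, -0.3, 0.1]
grip_width: 0.0005
t 3.2 pos [ 0.4880905  -0.14265438  0.08763349] w-frame rel pivot mm [ 0.71329178 60.47159989 87.63349246] F [ 0.41597625 -0.26765249  0.09187216] g 0.000490329385228562
tool axes in warmer frame (columns)
 [[ 0.001 -0.    -1.   ]
 [ 1.     0.     0.001]
 [ 0.    -1.     0.   ]]
shift to [0.   0.06 0.2 ] in tool mm [  -0.45347275 -112.36645496    0.73305474]
```

View pics/c1.png

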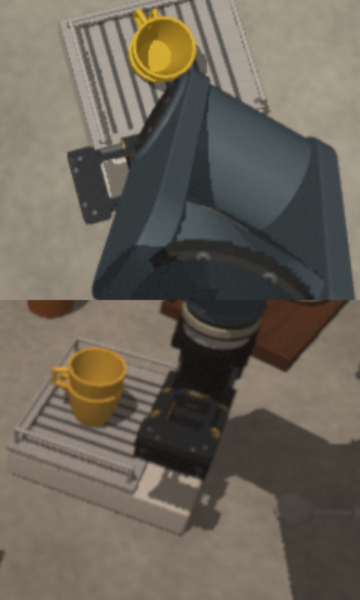

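The top crop shows the cups undisturbed, with the gripper beside the toggle, which the hand hides. The side crop shows the fingers over the apron, clear of the cups. I'll lower 8 mm and push along -x in the tool frame.

```bash
python3 -m creep '[[[0,8,0],0,0],[[-8,0,0],0,0],[[-8,0,0],0,0],[[-8,0,0],0,0],[[0,0,0],0,0]]'; python3 st.py|head -1
```

```text
time: 3.8
position: [0.4948, -0.1667, 0.0797]
tool_rot: [0.426, 0.564, -0.564, -0.426]
ft_force: [-0.5, 0.1, 0.4]
grip_width: 0.0007
t 3.8 pos [ 0.49483887 -0.16665627  0.07972142] w-frame rel pivot mm [ 0.61565209 35.53926279 79.72142436] F [-0.48830316  0.12217643  0.37758519] g 0.0006682945144404821
```

```bash
python3 -m creep '[[[-6,0,0],0,0],[[-6,0,0],0,0],[[0,0,0],0,0]]'; python3 st.py|head -1
```

```text
time: 4.1
position: [0.4977, -0.1777, 0.0795]
tool_rot: [-0.426, -0.564, 0.565, 0.426]
ft_force: [-1.1, 0.7, 1.0]
grip_width: 0.0008
t 4.1 pos [ 0.49771672 -0.17773377  0.07954655] w-frame rel pivot mm [ 0.3429798  24.09728667 79.54654806] F [-1.10597094  0.65546945  0.98267821] g 0.0007705195861881771
```

```bash
python3 -m creep '[[[-5,0,0],0,0],[[0,0,0],0,0]]'; python3 st.py|head -1; python3 - <<'E'
from h import *
a=robot.camera("side")["pixels"][:,:,::-1][100:240,340:480]
cv2.imwrite("pics/s2.png",cv2.resize(a,None,fx=4,fy=4,interpolation=2))
E
```

```text
time: 4.3
position: [0.4998, -0.183, 0.0796]
tool_rot: [-0.426, -0.564, 0.565, 0.425]
ft_force: [-0.8, 0.5, -0.2]
grip_width: 0.0005
t 4.3 pos [ 0.49977032 -0.18300859  0.07962932] w-frame rel pivot mm [ 0.87014887 18.46141422 79.62932077] F [-0.84309372  0.51511235 -0.18830304] g 0.0005162368433929752
```

View pics/s2.png

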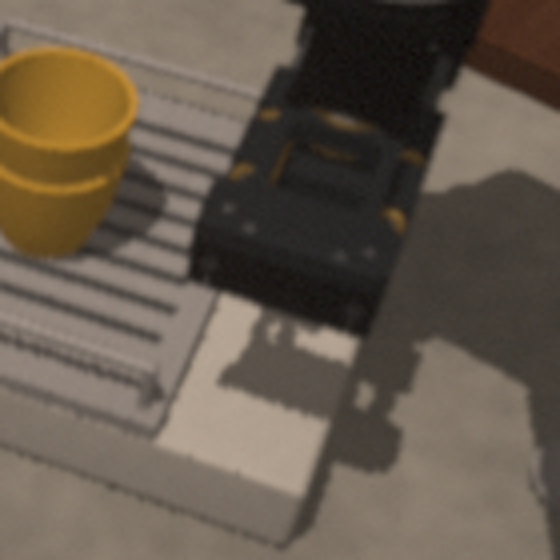

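The side view shows the hand hiding the toggle, with the cups untouched at left. I'll keep pushing in small steps.

```bash
python3 -m creep '[[[-5,0,0],0,0],[[0,0,0],0,0]]'; python3 st.py|head -1
```

```text
time: 4.55
position: [0.5014, -0.188, 0.0797]
tool_rot: [-0.427, -0.564, 0.565, 0.425]
ft_force: [-0.2, 0.6, 0.6]
grip_width: 0.0003
t 4.55 pos [ 0.50143992 -0.18795691  0.07969638] w-frame rel pivot mm [ 1.11766323 13.24488556 79.69637813] F [-0.19078975  0.57094853  0.59190239] g 0.0003355409267810956
```

```bash
python3 -m creep '[[[-5,0,0],0,0],[[0,0,0],0,0]]'; python3 st.py|head -1
```

```text
time: 4.75
position: [0.5026, -0.1926, 0.0797]
tool_rot: [-0.427, -0.564, 0.564, 0.425]
ft_force: [-0.2, 0.2, 0.7]
grip_width: 0.0006
t 4.75 pos [ 0.5025822  -0.19258641  0.07965483] w-frame rel pivot mm [ 0.94559902  8.47964717 79.65483012] F [-0.17531895  0.22974412  0.68828366] g 0.0006248974758704324
```

The force is near zero, so either it has snapped already or the contact is weak. I'll back off, lift and look.

```bash
python3 -m creep '[[[30,0,0],0,0],[[10,-40,0],0,0],[[40,-40,0],0,0],[[45,-20,0],0,0],[[45,0,0],0,0],[[45,0,0],0,0],[[45,0,0],0,0],[[0,0,0],0,0]]'; python3 st.py|head -1; python3 - <<'E'
from h import *
a=robot.camera("side")["pixels"][:,:,::-1];b=robot.camera("top")["pixels"][:,:,::-1]
a=cv2.resize(a[100:240,300:460],None,fx=4,fy=4,interpolation=2);cv2.imwrite("pics/s3.png",a)
cv2.imwrite("pics/t3.png",b)
E
```

```text
time: 5.55
position: [0.4282, 0.0582, 0.1749]
tool_rot: [-0.423, -0.565, 0.566, 0.425]
ft_force: [-1.0, 0.1, 1.0]
grip_width: 0.0003
t 5.55 pos [0.42820848 0.0582491  0.17488431] w-frame rel pivot mm [ -1.7350908  270.09523683 174.88431356] F [-1.04605753  0.07992314  1.02258081] g 0.0003031496858333948
```

View pics/s3.png

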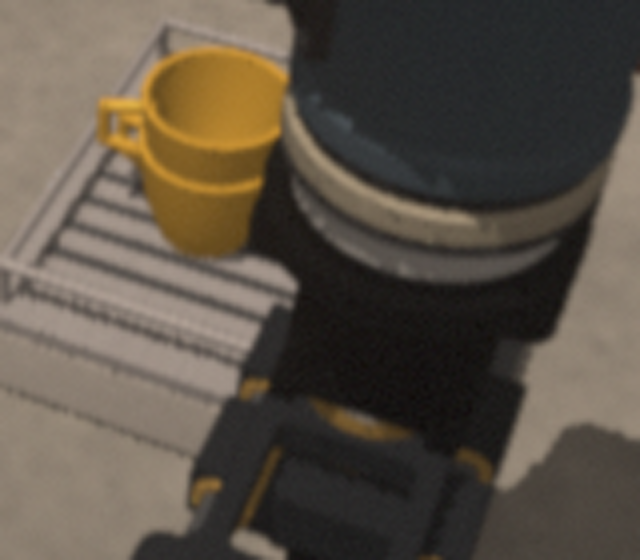

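View pics/t3.png

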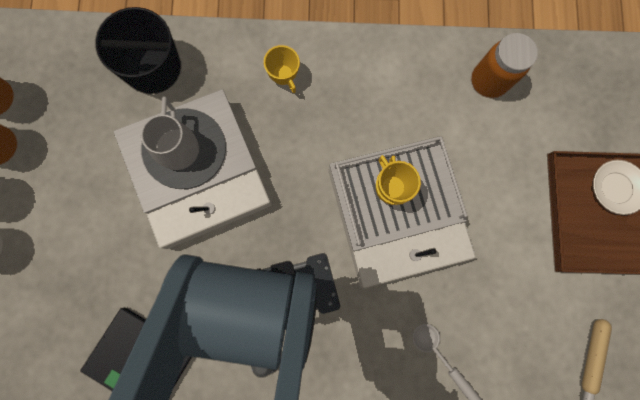

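The top view shows the toggle tip now at about (434,252), against a prediction of (434,250) for on. The cups are still at (398,183), the hot plate's toggle is unchanged at (202,210), and the arm is clear. I'll check this in numbers before handing in.

```bash
python3 - <<'E'
from h import *
a=cv2.imread("pics/top0.png");b=robot.camera("top")["pixels"][:,:,::-1]
for n,i in(("before",a),("after",b)):
    h=cv2.cvtColor(np.ascontiguousarray(i),cv2.COLOR_BGR2HSV); m=cv2.inRange(h,(15,120,60),(35,255,255)); m[:140]=0;m[:,:360]=0;m[225:]=0;m[:,440:]=0
    M=cv2.moments(m,True); print(n,"cup px",M["m10"]/M["m00"],M["m01"]/M["m00"],M["m00"])
    for nm,(y0,y1,x0,x1) in dict(warm=(240,268,395,445),hot=(200,222,180,225)).items():
        ys,xs=np.nonzero(i[y0:y1,x0:x1].max(2)<45); print(nm,"dark px x",xs.min()+x0,xs.max()+x0,"y",ys.min()+y0,ys.max()+y0)
print(robot.get_obs()["joint_velocities"].round(3)); robot.hand_in()
E
```

```text
before cup px 396.7858417608566 181.249256395003 1681.0
warm dark px x 407 415 y 254 259
hot dark px x 190 207 y 208 211
after cup px 396.79630732578914 181.25372245384156 1679.0
warm dark px x 416 435 y 249 255
hot dark px x 190 207 y 208 211
[-0.031  0.008 -0.014  0.002  0.003  0.002]
the job is handed in; nothing more can be done
```

The cup warmer's toggle is over on its "on" side, and I handed the job in at about 5.6 s of the 24 s allowed. I pushed the toggle from its +y side with the closed fingers, then drew the arm back clear.

- **Warmer toggle:** in the last top view its dark pixels reach column 435. The "on" tip was predicted at about 434, and before the push they ended at 415.
- **Cups and hot plate:** the cups' centroid moved by about 0.01 px, and the hot plate's toggle covers the same pixels as before.
- **Not confirmed:** no distinct contact or snap showed in the force readings, all about 1 N or less when read. The hand also hid the toggle during the push, and the arm hid it in the last side view. The flip therefore rests on the top view alone.

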